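# Kit a door-handle set and send its carton down the roller lane

### The arm

A 6-joint arm with a two-finger parallel gripper is mounted at the origin on the work surface. World frame = base frame: x ahead of the robot, y to its left, z up, the work surface at z = 0. Lengths are in mm, angles in rad, forces in N, time in s.
With the tool pointing down it reaches from about 400 to 925 mm from the base axis. Payload 12.5 kg.
Tool frame: the origin (TCP) lies midway between the tips of the shut fingers; the grasp point (between the pads) lies 19 mm behind it (env.grip_depth is the distance from the TCP to the grasp point, in mm); z points along the fingers, y is the line along which they close (so a half turn about z gives the same grasp; the last joint's range is limited). The gripper opens to 95 mm and grips with 3 to 60 N. Pads are 20 mm wide; open, the fingers measure 119 mm over their backs; the gripper's body (75 mm by 180 mm) begins 59 mm behind the grasp point.
Start: joints at [1.209, 0.491, 1.559, -0, 1.092, -0.106], TCP at [158.119, 604.686, 214.661] pointing down, gripper open.
Joint ranges: [-3.1, 3.1], [-0.84, 2.19], [0.05, 2.79], [-1.13, 4.28], [0.06, 2.93], [-2.69, 2.69]. Speed limits (rad/s): [2.22, 2.22, 2.79, 3.14, 3.14, 3.14].

### API

Orientations are given as [roll, pitch, yaw] about the fixed x, y, z axes, in that order (R = Rz(yaw) Ry(pitch) Rx(roll)).
In Python, from cell import monitor, viewer, order, env gives the robot as it stands.
- The arm moves only by the tool move_arm, never from a script. Its argument "moves" is one flat list of numbers, 4 for each row, row after row: the shift along the tool's x, y, z normalised to -1 to 1, where 1 is 0.15 m, then the turn about the tool's z normalised to -1 to 1, where 1 is pi/2 rad. A call has 1 to 10 rows; each row shifts and turns the commanded pose from where the row before left it, along the tool's axes as they then stand; what a row does not reach is not made up. A row lasts 1/8 s, in which the tool goes at most 62.5 mm and 10.7 degrees, less where a joint would pass 70% of its speed; a pose out of reach is approached as far as the arm can. A call with a number of a shift or a turn outside -1 to 1 is refused whole. A call with a gripper value outside its range is refused whole. "claw" is the finger opening in mm, from 0 to 95.1, set as the call begins (left out, the last holds). The fingers move at their own pace and stop on an object; the grip force is fixed at half the most. Time passes only in rows, so rows that do not move let the fingers close. It gives the time, the measured TCP pose, the force, the opening and the grip force at its end, in the units of the state.
- monitor.state(): the state, without advancing time (a new reading comes with each control period).
- viewer.read_camera(name): name is "side" or "top"; returns the picture (400x640x3 uint8, red, green, blue); there is no depth.
- viewer.camera_info(name): a dict with "K" (3x3 intrinsics, pixels), "camera_from_world" (4x4, takes a point from world to camera coordinates). Camera axes: x right, y down, z forward; pixel columns grow to the right and rows downward; lengths in mm; the calibration is good to about 2 mm. A picture is of the moment at which its call begins. camera_info takes no time and is no camera call.
- order.job_done(): hands the job in; it is judged then, once.
The state is a dict: "t": time; "joints": joint angles; "qvel": joint speeds; "tau": joint torques, N m; "eef_pos": TCP position; "tcp_rot": TCP orientation; "ft_force": force on the tool from outside, world axes, zero at the start; "moment": the same for the moment, N m; "opening": opening from 0.0 (shut) to 1.0 (fully open); "grip_force": force on a finger pad.
Only numpy, scipy, OpenCV 4.12 (cv2) and the standard library are available. Lean on these libraries where they do the work, as an engineer would, in place of code of your own. Each camera call takes 0.05 s, during which the arm holds its last target. There are 200 camera calls.

### The job

Make up one door-handle set in the blue tray: the long lever lying in the long compartment, the round rose flat in the larger of the two small compartments, and the knob standing on its foot in the smallest one. When the tray is complete, and only then, set the carton of screws lengthwise on the upper end of the sloped roller lane and let it run down to the stop; its arrival tells the packer that the set is ready. The short lever, the square rose, the flask and the tape roll are not part of this set: leave them where they are.

Things in the scene. Friction and masses are not known exactly. Their poses are not given: they have to be found in the camera images.
- lever: The long lever: bare aluminium door lever, 100 mm long, its bar 18 mm wide and 18 mm thick lying on the surface, with a round boss 26 mm across and 30 mm high at its +x end (boss centre 37 mm from the origin). Origin: middle of its length, on the underside; x along the bar, z up. About 0.16 kg.
- short_lever: Look-alike, to be left: the same kind of lever but only 68 mm long (boss 26 mm across and 30 mm high, centre 21 mm from the origin). Origin: middle of its length, on the underside; x along the bar.
- round_rose: The round rose: aluminium disc 58 mm across and 8 mm thick with a round hub on top, 26 mm across, its top 26 mm above the underside. Origin: centre of the underside, z up. About 0.12 kg.
- square_rose: Look-alike, to be left: a square aluminium plate 56 x 56 x 8 mm with the same hub, 26 mm across, top at 26 mm. Origin: centre of the underside.
- knob: The knob: aluminium mushroom standing on its foot; foot 30 mm across, neck 18 mm across, round head 36 mm across from 20 to 42 mm above the underside. Origin: centre of the foot's underside, z up. About 0.14 kg.
- carton: The screw carton: plain cardboard box 72 (x) x 44 (y) x 44 (z) mm with a paper band round it lengthwise. Origin: centre of the underside. About 0.18 kg.
- tray: Fixed blue tray, outside 210 (x) x 190 (y) mm, walls and dividers 5 mm thick, rims 30 mm and floor 5 mm above the table. Origin: centre of the underside. Compartments (inside size; centre in the tray frame): long 200 x 80 mm; x 0, y -50. Larger small 110 (x) x 95 (y); x -45, y +42.5. Smallest 85 (x) x 95 (y); x +57.5, y +42.5. Yaw within 0.25 rad.
- lane: Fixed lane of free rollers, 300 mm long, falling along its +x at 0.2 rad. Origin: on the table under its middle; there the roller tops are 75 mm up (upper end, x -147: 104; lower: 46). Rails 6 mm thick, 62 mm apart inside, 12 mm above the roller tops. Stop plate 30 mm above them, inner face 144 mm down-slope from the middle. A carton let go runs down by itself in 2 to 4 s, resting at x +106 mm. Yaw within 0.25.
- flask: Bystander: standing steel flask with a black cap, 64 mm across, about 200 mm high. Origin: centre of the underside.
- tape_roll: Bystander: yellow roll of tape lying flat, 90 mm across, 36 mm high. Origin: centre of the underside.
There are look-alikes about, which are no part of the job. What is shaped like the round_rose but orange is not meant.

How it is judged (in metres and radians):
On the way, in this order (a step that is already met when the one before it is completed fails the run):
1. the long lever, the round rose and the knob rest in their own compartments, released (x of lever in the frame of tray between -0.056 and 0.056 m and y of lever in the frame of tray between -0.087 and -0.013 m and z of lever in the frame of tray between 0 and 0.011 m and angle between each of lever, round_rose, knob's own z axis and vertical below 0.2 rad and contact force between each of lever, round_rose, knob and the fingers below 0.1 N and linear speed of each of lever, round_rose, knob below 0.03 m/s and x of round_rose in the frame of tray between -0.084 and -0.006 m and y of round_rose in the frame of tray between 0.014 and 0.071 m and z of round_rose in the frame of tray between 0 and 0.011 m and x of knob in the frame of tray between 0.029 and 0.086 m and y of knob in the frame of tray between 0.008 and 0.077 m and z of knob in the frame of tray between 0 and 0.011 m), for 0.2 s.
2. the carton is on the rollers in the upper half of the lane (x of carton in the frame of lane between -0.16 and -0.015 m and y of carton in the frame of lane between -0.016 and 0.016 m and z of carton in the frame of lane between 0.06 and 0.14 m and contact force between carton and lane above 0.1 N), for 0.02 s.
3. the carton has run down to the stop (x of carton in the frame of lane between 0.096 and 0.118 m and y of carton in the frame of lane between -0.016 and 0.016 m and z of carton in the frame of lane between 0.03 and 0.075 m and angle between the z axis of carton and the z axis of lane, either way round below 0.3 rad and contact force between carton and the fingers below 0.1 N and linear speed of carton below 0.03 m/s), for 0.2 s.
At the end, for the whole second after the job is handed in: Long lever in the long compartment, round rose in the larger small one, knob upright in the smallest (on the floor within 6 mm, tilt under 0.2 rad); carton on the rollers at the stop (centre 96 to 118 mm down the lane, within 16 mm of its middle line); all released and at rest (all of step 1 and all of step 3); the robot touches nothing.
It fails at once if the short lever is moved by more than 30 mm (distance of short_lever from where it was at the start of the episode above 0.03 m).
It fails at once if the square rose is moved by more than 30 mm (distance of square_rose from where it was at the start of the episode above 0.03 m).
It fails at once if the flask is moved by more than 30 mm (distance of flask from where it was at the start of the episode above 0.03 m).
It fails at once if the tape roll is moved by more than 30 mm (distance of tape_roll from where it was at the start of the episode above 0.03 m).
It also fails if it takes over 120 s, if anything falls off the work surface, if the arm or the gripper's body presses on something with over 40 N, if the wrist force passes 120 N, or if a joint passes its speed limit or range.

## Working session

There is one attempt and no reset: what is moved stays moved. The work goes in short steps, Python scripts to look and compute and a tool call to move; the robot and the scene stay as the last step left them, time stands still between calls to the robot, and variables do not carry over. Pictures are saved under pics/ and viewed, at most 14 in all, crops included, and the job is handed in when it is done.

Besides the shell and the picture viewer there is one more tool, called after "Emit:" by a JSON object that holds its "method" and its "body". move_arm: Moves the arm, as the interface text tells. Scaled input: -1 to 1 covers 0.15 m each way for a shift and pi/2 rad each way for a turn. Its arguments: {"type":"object","properties":{"moves":{"type":"array"},"claw":{"type":"number"}},"required":["moves"]}

```bash
mkdir -p pics; cat > h.py <<'E'
import numpy as np, cv2
from cell import monitor, viewer, order, env
def snap(n,f):
    im=viewer.read_camera(n); cv2.imwrite('pics/'+f,im[:,:,::-1]); return im
def ray(n,u,v):
    i=viewer.camera_info(n);K=np.array(i["K"]);T=np.array(i["camera_from_world"])
    R=T[:3,:3];c=-R.T@T[:3,3];d=R.T@np.linalg.inv(K)@[u,v,1];return c,d
def onz(n,u,v,z):
    c,d=ray(n,u,v);return c+d*(z-c[2])/d[2]
def proj(n,p):
    i=viewer.camera_info(n);K=np.array(i["K"]);T=np.array(i["camera_from_world"])
    q=K@(T[:3,:3]@np.array(p)+T[:3,3]);return q[:2]/q[2]
E
python3 - <<'E'
from h import *
snap('top','top0.png');snap('side','side0.png')
for n in('top','side'):
    i=viewer.camera_info(n);print(n,np.array(i["K"]).round(1).tolist(),ray(n,320,200)[0].round(0),onz(n,320,200,0).round(0))
print(monitor.state())
E
```

```text
top [[424.6, 0.0, 317.1], [0.0, 424.6, 199.3], [0.0, 0.0, 1.0]] [ 346.   -6. 1402.] [552. -34.   0.]
side [[475.0, 0.0, 319.2], [0.0, 475.0, 200.0], [0.0, 0.0, 1.0]] [ -281. -1323.  1022.] [575.  52.   0.]
{'t': 0.1, 'joints': array([ 1.20943010e+00,  4.91462462e-01,  1.55936454e+00, -8.32917003e-06,
        1.09167650e+00, -1.05625132e-01]), 'qvel': array([-4.69108536e-04, -1.76454583e-03, -2.21115258e-03,  8.34921925e-05,
       -1.02487821e-03, -2.81346903e-04]), 'tau': array([ 1.47189516e-03, -6.13622689e+01, -2.58608687e+01,  6.93684700e-02,
        4.70044767e-02, -6.78668130e-05]), 'eef_pos': array([158.02653777, 604.48815931, 214.15130622]), 'tcp_rot': array([-3.14068610e+00, -8.86837473e-05,  2.88585536e+00]), 'ft_force': array([-0.59069671, -0.20123692, -0.21658646]), 'moment': array([-0.00544542, -0.0098145 , -0.03217676]), 'grip_force': 0.0, 'opening': 1.0018938338668937}
```

View pics/top0.png

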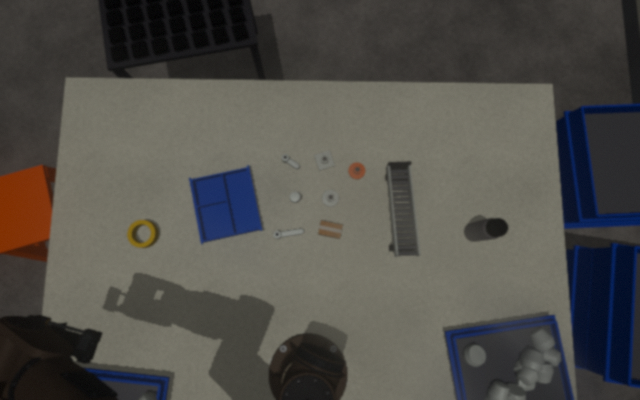

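View pics/side0.png

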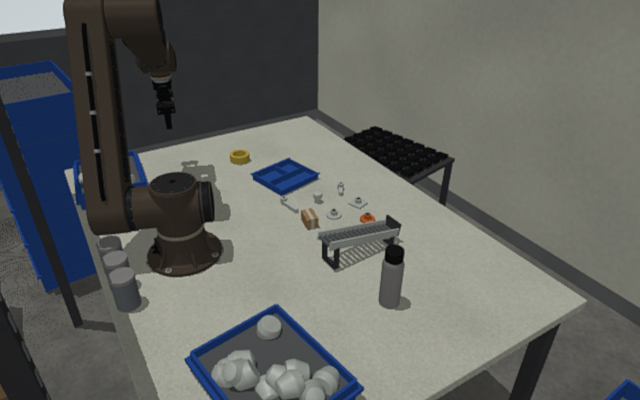

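Top view: long lever (289,233) and short lever (290,160); round rose (330,198), square rose (325,159) and orange rose (357,170). Knob (294,197), carton (331,229), tray (227,205), lane (402,208), flask (490,228), tape (142,234). I choose the lever at (289,233) and the rose at (330,198), and check them in one close crop.

```bash
python3 - <<'E'
from h import *
im=cv2.imread('pics/top0.png')
cv2.imwrite('pics/crop0.png',cv2.resize(im[145:265,180:430],None,fx=3.2,fy=3.2,interpolation=cv2.INTER_CUBIC))
hsv=cv2.cvtColor(im,cv2.COLOR_BGR2HSV)
# bright aluminium and cardboard blobs
sub=im.astype(int)
g=cv2.cvtColor(im,cv2.COLOR_BGR2GRAY)
print('table',im[260,350],'tray',im[190,215])
def blobs(m,name,lo=20):
    n,l,s,c=cv2.connectedComponentsWithStats(m.astype(np.uint8))
    for k in range(1,n):
        x,y,w,h,a=s[k]
        if a>lo and 180<c[k][0]<430 and 140<c[k][1]<265:
            ps=np.argwhere(l==k)[:,::-1].astype(np.float32);r=cv2.minAreaRect(ps)
            print(name,c[k].round(1),a,(x,y,w,h),np.round(r[0],1),np.round(r[1],1),round(r[2],1))
S=hsv[...,1]
blobs((S>80)&(hsv[...,0]>100)&(hsv[...,0]<130),'blue')
blobs((S>70)&(hsv[...,0]<25),'carton')
bg=cv2.medianBlur(im,51)
d=np.abs(im.astype(int)-bg).max(2)
blobs(d>18,'diff',12)
E
```

```text
table [104 117 119] tray [106  51  32]
blue [225.  204.3] 3963 (np.int32(189), np.int32(166), np.int32(73), np.int32(77)) [224.6 204. ] [64.5 63.5] 77.6
carton [356.4 170.3] 244 (np.int32(348), np.int32(162), np.int32(18), np.int32(18)) [356.5 170.5] [17. 17.] 45.0
carton [330.7 224.4] 97 (np.int32(321), np.int32(221), np.int32(21), np.int32(8)) [330.9 224.4] [20.8  4.7] 11.3
carton [328.9 233.2] 111 (np.int32(319), np.int32(229), np.int32(22), np.int32(9)) [329.2 233.2] [21.8  5.1] 11.3
diff [324.3 158.5] 21 (np.int32(322), np.int32(156), np.int32(6), np.int32(6)) [324.5 158.5] [4.2 4.2] 45.0
diff [402. 209.] 2078 (np.int32(384), np.int32(161), np.int32(36), np.int32(96)) [399.8 208.3] [96.1 30.5] 85.1
diff [356.4 170.4] 247 (np.int32(348), np.int32(162), np.int32(18), np.int32(18)) [356.5 170.5] [17. 17.] 45.0
diff [245.2 199.7] 902 (np.int32(222), np.int32(165), np.int32(42), np.int32(70)) [242.5 200.2] [66.9 30.9] 78.0
diff [202.3 207.8] 785 (np.int32(188), np.int32(174), np.int32(37), np.int32(71)) [208.8 208.5] [68.2 32.4] 81.3
diff [299.9 197. ] 17 (np.int32(297), np.int32(193), np.int32(6), np.int32(9)) [299.8 197.4] [3.6 8.2] 14.0
diff [294.2 197.4] 30 (np.int32(291), np.int32(195), np.int32(7), np.int32(6)) [294.3 197.3] [4.9 5.7] 45.0
diff [330.2 196.9] 21 (np.int32(328), np.int32(195), np.int32(5), np.int32(5)) [330. 197.] [4. 4.] 90.0
diff [330.6 224.1] 130 (np.int32(320), np.int32(220), np.int32(23), np.int32(10)) [330.8 224.3] [22.6  6.1] 14.0
diff [329.  233.6] 144 (np.int32(318), np.int32(229), np.int32(23), np.int32(10)) [329.  233.6] [22.6  6.3] 11.3
diff [291.4 232.4] 41 (np.int32(283), np.int32(231), np.int32(18), np.int32(4)) [291.4 232.2] [ 2.5 17.3] 80.5
```

View pics/crop0.png

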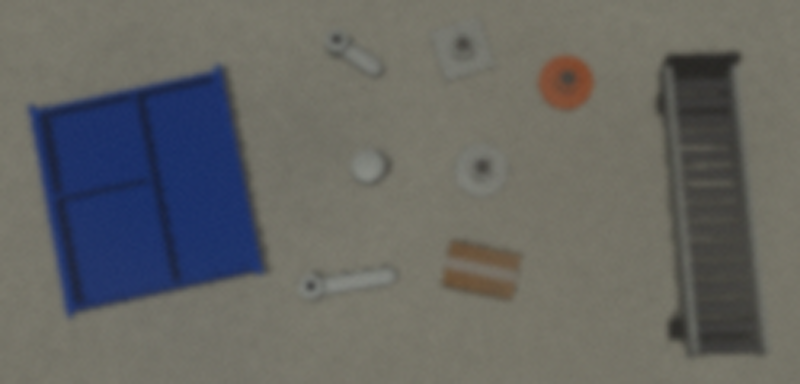

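The crop confirms it. The long lever has its boss at px (277,234) and is about 30 px (100 mm) long. The round rose is a plain disc at (330.6,198), and the orange and square ones are elsewhere. The tray's smallest compartment is its upper-left one, and the lane's stop is at the top of the picture (+x).

```bash
python3 - <<'E'
from h import *
im=cv2.imread('pics/top0.png')
c=lambda u,v:(180+u/3.2-.34,145+v/3.2-.34)
P=lambda n,u,v,z:print(n,onz('top',*c(u,v),z).round(0)[:2])
P('boss',311,286,30);P('levertip',397,273,18);P('lever boss end',301,287,25)
P('rose disc',482,170,8);P('rose hub',483,167,26);P('knob',368,165,35)
P('sboss',337,41,30);P('sq',463,47,15);P('tape',0,0,0)
P('carton',482,270,44)
for k,v in dict(a=(452,240),b=(522,252),c=(513,300),d=(443,287)).items():P('carton '+k,*v,44)
for n,u,v in(('tray TL',33,107),('TR',221,68),('BR',265,272),('BL',71,313)):P(n,u,v,30)
P('lane top L rail',668,62,58);P('bot L rail',690,352,116);P('bot R rail',762,350,116);P('top R',737,60,58)
print(onz('top',487,228,200),onz('top',142,234,36))
hsv=cv2.cvtColor(im,cv2.COLOR_BGR2HSV)
E
```

```text
boss [435. 105.]
levertip [450.  19.]
lever boss end [434. 116.]
rose disc [559. -68.]
rose hub [559. -68.]
knob [558.  49.]
sboss [689.  84.]
sq [688. -47.]
tape [737. 443.]
carton [452. -67.]
carton a [482. -36.]
carton b [ 470. -107.]
carton c [422. -98.]
carton d [435. -28.]
tray TL [616. 394.]
TR [659. 203.]
BR [449. 152.]
BL [406. 345.]
lane top L rail [ 664. -254.]
bot L rail [ 371. -260.]
bot R rail [ 373. -328.]
top R [ 667. -325.]
[ 446.88314043 -506.67155974  200.        ] [430.99354895 534.96853555  36.        ]
```

Emit:
{"method": "move_arm", "body": {"moves": [0,0,0.05,0.105,0,0,0.05,0.105,0,0,0.05,0.105,0,0,0.05,0.105,0,0,0.05,0.105,0,0,0.05,0.105,0,0,0,0.104], "claw": 50}}

```text
t: 0.98
eef_pos: [158.0, 604.3, 168.7]
tcp_rot: [-3.141, 0.001, 1.727]
ft_force: [0.0, 0.4, -0.9]
opening: 0.529
grip_force: 0.0
```

```bash
cat >> h.py <<'E'
def go(x,y,z,yaw=None):
    s=monitor.state();p=s['eef_pos'];w=s['tcp_rot'][2]
    d=np.array([x,y,z])-p;c,n=np.cos(w),np.sin(w)
    t=np.array([c*d[0]+n*d[1],n*d[0]-c*d[1],-d[2]])/150
    turn=0 if yaw is None else -((yaw-w+np.pi)%(2*np.pi)-np.pi)/(np.pi/2)
    print('t%.1f'%s['t'],'at',p.round(0),'yaw %.3f'%w,'tot shift',t.round(3),'turn %.3f'%turn,'rows>=',np.ceil(np.linalg.norm(t)*150/60),np.ceil(abs(turn)/.115),'F',s['ft_force'].round(1),'open',round(s['opening']*95.1,1),'grip',round(float(s['grip_force']),1))
E
python3 -c "
from h import *
go(441,72,120,1.734)"
```

```text
t1.0 at [158. 604. 169.] yaw 1.727 tot shift [-3.799  1.31   0.325] turn -0.004 rows>= 11.0 1.0 F [ 0.   0.4 -0.9] open 50.3 grip 0.0
```

Emit:
{"method": "move_arm", "body": {"moves": [-0.36,0.125,0.03,0,-0.36,0.125,0.03,0,-0.36,0.125,0.03,0,-0.36,0.125,0.03,0,-0.36,0.125,0.03,0,-0.36,0.125,0.03,0,-0.36,0.125,0.03,0,-0.36,0.125,0.03,0,-0.36,0.125,0.03,0,-0.36,0.125,0.03,0]}}

```text
t: 2.22
eef_pos: [431.0, 100.2, 124.5]
tcp_rot: [3.141, -0.0, 1.733]
ft_force: [1.3, 0.9, 0.3]
opening: 0.526
grip_force: 0.0
```

```bash
python3 -c "
from h import *
go(441,72,80,1.734)
snap('top','t1.png');im=snap('side','s1.png')
u,v=proj('side',(441,72,50)).astype(int);print(u,v)
cv2.imwrite('pics/s1c.png',cv2.resize(im[v-75:v+75,u-60:u+140,::-1],None,fx=4,fy=4,interpolation=cv2.INTER_CUBIC))"
```

```text
t2.2 at [431. 100. 124.] yaw 1.733 tot shift [-0.196  0.036  0.297] turn -0.001 rows>= 1.0 1.0 F [1.3 0.9 0.3] open 50.0 grip 0.0
288 196
```

View pics/s1c.png

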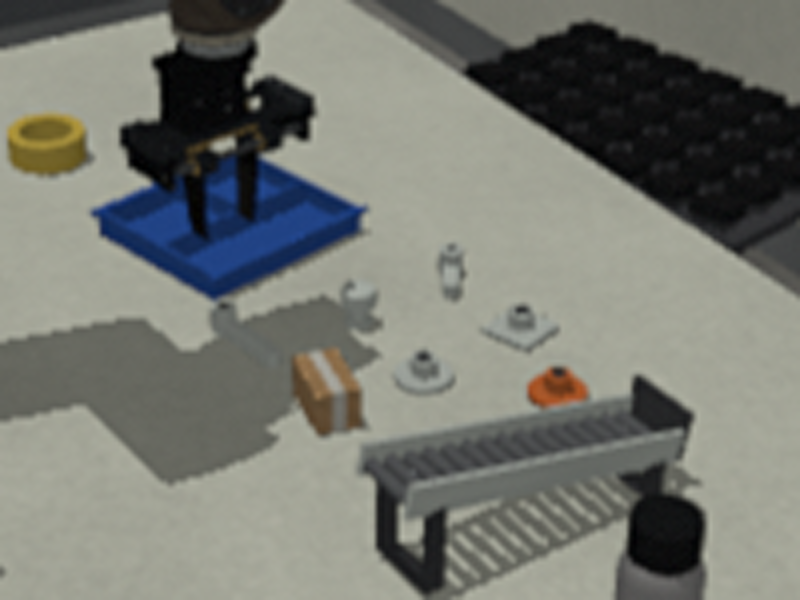

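The side view shows the gripper above the lever region. Lever boss is at crop (222,310), knob head (358,297), rose hub (423,360), and the carton and lane are clear. I'll cross-check my top-view positions by ray in this view.

```bash
python3 -c "
from h import *
for n,u,v,z in(('boss top 436,104',222,310,28),('knob 558,49',358,295,33),('rose hub 559,-68',423,358,25),('lane near rail upper end 373,-328',410,492,116),('lane far rail upper end 371,-260',362,452,116),('near rail low',690,432,58),('tray nearcorner 449,152',213,285,30),('tray right 659,203',362,213,30),('tray left 406,345',96,212,30),('rollers stop',0,0,0)):
    print(n,onz('side',228+u/4-.4,121+v/4-.4,z)[:2].round(0))
f=lambda p:((proj('side',p)-[228-.4,121-.4])*4).round(0)
print('tips',f((431,100,124)))"
```

```text
boss top 436,104 [433. 101.]
knob 558,49 [559.  50.]
rose hub 559,-68 [560. -68.]
lane near rail upper end 373,-328 [ 371. -337.]
lane far rail upper end 371,-260 [ 367. -273.]
near rail low [ 669. -327.]
tray nearcorner 449,152 [446. 144.]
tray right 659,203 [652. 195.]
tray left 406,345 [408. 342.]
rollers stop [ 565. 1002.]
tips [217. 226.]
```

Emit:
{"method": "move_arm", "body": {"moves": [-0.2,0.04,0.2,0,0,0,0.25,0,0,0,0.2,0,0,0,0.15,0,0,0,0,0]}}

```text
t: 2.95
eef_pos: [440.1, 73.8, 3.6]
tcp_rot: [-3.138, -0.001, 1.733]
ft_force: [0.0, -0.3, 0.2]
opening: 0.528
grip_force: 0.0
```

```bash
python3 -c "
from h import *
go(441,72,4,1.734)"
```

```text
t3.0 at [440.  74.   4.] yaw 1.733 tot shift [-0.013  0.004 -0.003] turn -0.001 rows>= 1.0 1.0 F [ 0.  -0.3  0.2] open 50.2 grip 0.0
```

Emit:
{"method": "move_arm", "body": {"moves": [0,0,0,0,0,0,0,0,0,0,0,0,0,0,0,0], "claw": 0}}

```text
t: 3.45
eef_pos: [441.2, 73.4, 5.1]
tcp_rot: [3.141, -0.0, 1.733]
ft_force: [-2.4, 0.4, 5.9]
opening: 0.186
grip_force: 30.0
```

Emit:
{"method": "move_arm", "body": {"moves": [0,0,-0.15,0,0,0,-0.3,0,0,0,-0.25,0.1,0,0,0,0.107,0,0,0,0.107,0,0,0,0.107,0,0,0,0.107,0,0,0,0.107,0,0,0,0.107,0,0,0,0.107]}}

```text
t: 4.7
eef_pos: [440.8, 73.4, 109.6]
tcp_rot: [-3.141, 0.0, 0.394]
ft_force: [-0.3, -0.8, -0.9]
opening: 0.183
grip_force: 30.0
```

```bash
python3 -c "
from h import *
go(542,222,100,0.225)"
```

```text
t4.7 at [441.  73. 110.] yaw 0.394 tot shift [ 1.003 -0.656  0.064] turn 0.107 rows>= 4.0 1.0 F [-0.3 -0.8 -0.9] open 17.4 grip 30.0
```

Emit:
{"method": "move_arm", "body": {"moves": [0,0,0,0.107,0.228,-0.203,0,0,0.228,-0.203,0,0,0.228,-0.203,0.1,0,0.227,-0.202,0.1,0,0,0,0,0,0,0,0,0]}}

```text
t: 5.58
eef_pos: [545.5, 222.8, 79.3]
tcp_rot: [3.142, 0.001, 0.231]
ft_force: [0.3, 0.4, -2.3]
opening: 0.187
grip_force: 30.0
```

```bash
python3 -c "
from h import *
go(547,222,9,0.225)
a=snap('top','t2.png');b=snap('side','s2.png')
u,v=proj('top',(530,270,30)).astype(int)
A=cv2.resize(a[v-45:v+55,u-50:u+50,::-1],(400,400),interpolation=cv2.INTER_CUBIC)
U,V=proj('side',(530,260,50)).astype(int);print(u,v,U,V)
B=cv2.resize(b[V-50:V+50,U-50:U+50,::-1],(400,400),interpolation=cv2.INTER_CUBIC)
cv2.imwrite('pics/c2.png',np.hstack([A,B]))"
```

```text
t5.6 at [546. 223.  79.] yaw 0.231 tot shift [0.008 0.008 0.469] turn 0.004 rows>= 2.0 1.0 F [ 0.3  0.4 -2.3] open 17.8 grip 30.0
226 204 285 170
```

View pics/c2.png

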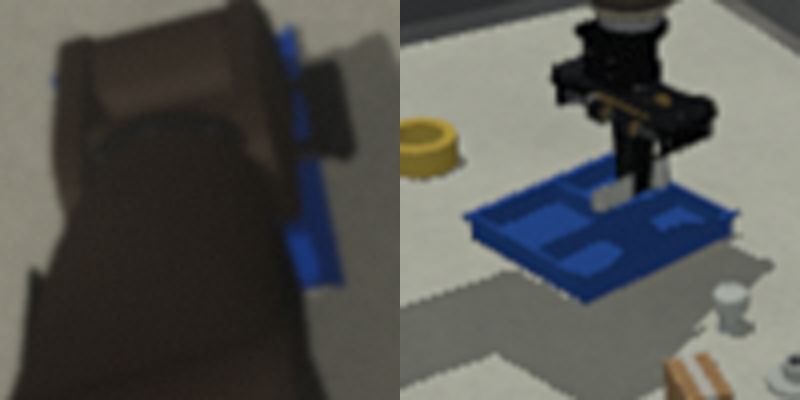

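The lever is held level over the long compartment (side half of the crop, around (630,190)). Lowering it.

Emit:
{"method": "move_arm", "body": {"moves": [0,0,0.2,0,0,0,0.15,0,0,0,0.07,0,0,0,0.03,0,0,0,0.01,0,0,0,0,0]}}

```text
t: 6.42
eef_pos: [546.5, 223.1, 11.2]
tcp_rot: [-3.141, -0.001, 0.231]
ft_force: [-0.1, 0.2, -1.6]
opening: 0.187
grip_force: 30.0
```

Emit:
{"method": "move_arm", "body": {"moves": [0,0,0,0,0,0,0,0,0,0,0,0], "claw": 34}}

```text
t: 6.8
eef_pos: [546.3, 223.2, 10.9]
tcp_rot: [-3.141, -0.0, 0.231]
ft_force: [0.4, 0.0, 0.0]
opening: 0.357
grip_force: 0.0
```

Emit:
{"method": "move_arm", "body": {"moves": [0,0,-0.1,0,0,0,-0.3,0,0,0,-0.3,0,0,0,0,0]}}

```text
t: 7.3
eef_pos: [547.7, 223.6, 119.9]
tcp_rot: [-3.141, -0.007, 0.231]
ft_force: [0.6, -0.6, -0.3]
opening: 0.352
grip_force: 0.0
```

```bash
python3 -c "
from h import *
go(559,-68,100,0.225)"
```

```text
t7.3 at [548. 224. 120.] yaw 0.231 tot shift [-0.372  1.909  0.132] turn 0.004 rows>= 5.0 1.0 F [ 0.6 -0.6 -0.3] open 33.5 grip 0.0
```

Emit:
{"method": "move_arm", "body": {"moves": [-0.075,0.382,0.02,0,-0.075,0.382,0.02,0,-0.074,0.382,0.02,0,-0.074,0.382,0.02,0,-0.074,0.381,0.05,0,0,0,0.2,0,0,0,0,0], "claw": 55}}

```text
t: 8.18
eef_pos: [556.2, -68.7, 64.5]
tcp_rot: [-3.14, 0.004, 0.23]
ft_force: [0.4, 1.5, 0.4]
opening: 0.577
grip_force: 0.0
```

```bash
python3 -c "
from h import *
go(559,-68,11,0.225)
b=snap('side','s3.png')
B=cv2.resize(b[130:280,220:420,::-1],None,fx=4,fy=4,interpolation=cv2.INTER_CUBIC)
cv2.imwrite('pics/c3.png',B)"
```

```text
t8.2 at [556. -69.  65.] yaw 0.230 tot shift [ 0.019 -0.     0.357] turn 0.003 rows>= 1.0 1.0 F [0.4 1.5 0.4] open 54.9 grip 0.0
```

View pics/c3.png

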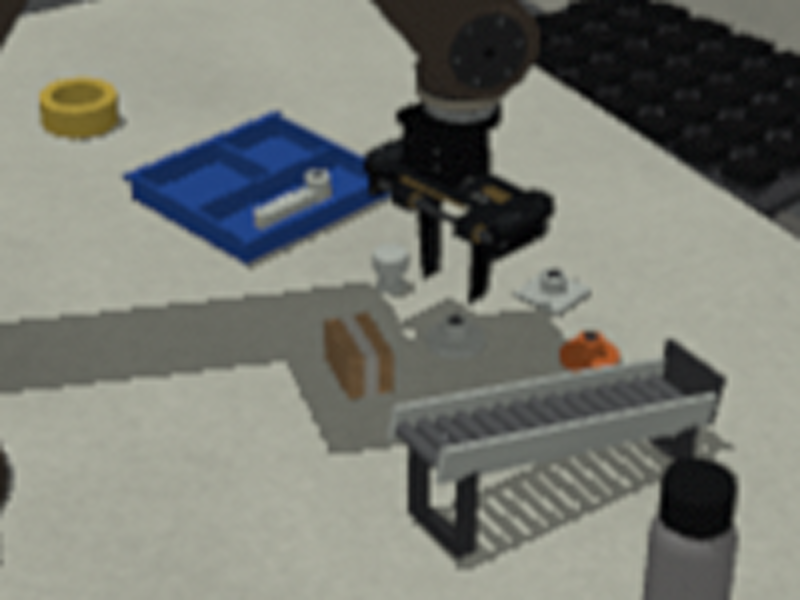

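The lever lies in the long compartment at crop (290,200). The gripper is above the round rose (455,325), clear of the square rose (553,285) and the orange one (590,350). Descending onto the hub.

Emit:
{"method": "move_arm", "body": {"moves": [0.02,0,0.2,0,0,0,0.12,0,0,0,0.03,0,0,0,0,0]}}

```text
t: 8.72
eef_pos: [560.5, -67.5, 14.0]
tcp_rot: [-3.142, -0.0, 0.232]
ft_force: [0.0, 0.1, 0.8]
opening: 0.577
grip_force: 0.0
```

Emit:
{"method": "move_arm", "body": {"moves": [0,0,0,0,0,0,0,0,0,0,0,0,0,0,0,0], "claw": 0}}

```text
t: 9.22
eef_pos: [560.5, -67.8, 13.9]
tcp_rot: [3.141, -0.0, 0.231]
ft_force: [-0.4, -0.3, 2.5]
opening: 0.27
grip_force: 30.0
```

Emit:
{"method": "move_arm", "body": {"moves": [0,0,-0.15,0,0,0,-0.3,0,0,0,-0.25,0,0,0,0,0]}}

```text
t: 9.72
eef_pos: [561.4, -67.9, 121.0]
tcp_rot: [3.14, -0.004, 0.231]
ft_force: [-0.5, 0.1, -1.1]
opening: 0.264
grip_force: 30.0
```

```bash
python3 -c "
from h import *
go(477,301,100,0.225)"
```

```text
t9.7 at [561. -68. 121.] yaw 0.231 tot shift [ 0.016 -2.523  0.14 ] turn 0.004 rows>= 7.0 1.0 F [-0.5  0.1 -1.1] open 25.1 grip 30.0
```

Emit:
{"method": "move_arm", "body": {"moves": [0,-0.36,0,0,0,-0.36,0,0,0,-0.36,0,0,0,-0.36,0,0,0,-0.36,0,0,0.01,-0.36,0.05,0,0.01,-0.36,0.1,0,0,0,0,0,0,0,0,0]}}

```text
t: 10.85
eef_pos: [476.2, 300.6, 95.2]
tcp_rot: [3.141, 0.002, 0.232]
ft_force: [-0.0, 0.4, -2.0]
opening: 0.266
grip_force: 30.0
```

```bash
python3 -c "
from h import *
go(477,301,20,0.225)"
```

```text
t10.8 at [476. 301.  95.] yaw 0.232 tot shift [ 0.006 -0.002  0.501] turn 0.004 rows>= 2.0 1.0 F [-0.   0.4 -2. ] open 25.3 grip 30.0
```

Emit:
{"method": "move_arm", "body": {"moves": [0,0,0.25,0,0,0,0.15,0,0,0,0.07,0,0,0,0.03,0,0,0,0.005,0,0,0,0,0]}}

```text
t: 11.6
eef_pos: [477.1, 301.0, 21.0]
tcp_rot: [-3.141, -0.001, 0.231]
ft_force: [0.4, 0.5, -1.7]
opening: 0.266
grip_force: 30.0
```

Emit:
{"method": "move_arm", "body": {"moves": [0,0,0,0,0,0,0,0,0,0,0,0], "claw": 45}}

```text
t: 11.98
eef_pos: [476.8, 301.0, 20.6]
tcp_rot: [-3.141, -0.0, 0.231]
ft_force: [0.3, 0.2, 0.6]
opening: 0.463
grip_force: 0.0
```

Emit:
{"method": "move_arm", "body": {"moves": [0,0,-0.1,0,0,0,-0.3,0,0,0,-0.3,0,0,0,0,0]}}

```text
t: 12.48
eef_pos: [478.0, 301.6, 129.5]
tcp_rot: [-3.14, -0.007, 0.231]
ft_force: [-0.5, -1.2, -0.8]
opening: 0.472
grip_force: 0.0
```

```bash
python3 -c "
from h import *
go(559,50,120,0.225)"
```

```text
t12.5 at [478. 302. 129.] yaw 0.231 tot shift [0.141 1.756 0.063] turn 0.004 rows>= 5.0 1.0 F [-0.5 -1.2 -0.8] open 44.9 grip 0.0
```

Emit:
{"method": "move_arm", "body": {"moves": [0.028,0.351,0,0,0.028,0.351,0,0,0.028,0.351,0,0,0.028,0.351,0.03,0,0.028,0.351,0.03,0,0,0,0.2,0,0,0,0,0,0,0,0,0], "claw": 68}}

```text
t: 13.48
eef_pos: [557.5, 50.0, 87.0]
tcp_rot: [-3.141, -0.0, 0.232]
ft_force: [0.4, 0.2, 0.7]
opening: 0.72
grip_force: 0.0
```

```bash
python3 -c "
from h import *
go(559,50,12,0.225)
b=snap('side','s4.png')
B=cv2.resize(b[130:250,240:400,::-1],None,fx=5,fy=5,interpolation=cv2.INTER_CUBIC)
cv2.imwrite('pics/c4.png',B)"
```

```text
t13.5 at [557.  50.  87.] yaw 0.232 tot shift [0.01  0.002 0.5  ] turn 0.004 rows>= 2.0 1.0 F [0.4 0.2 0.7] open 68.4 grip 0.0
```

View pics/c4.png

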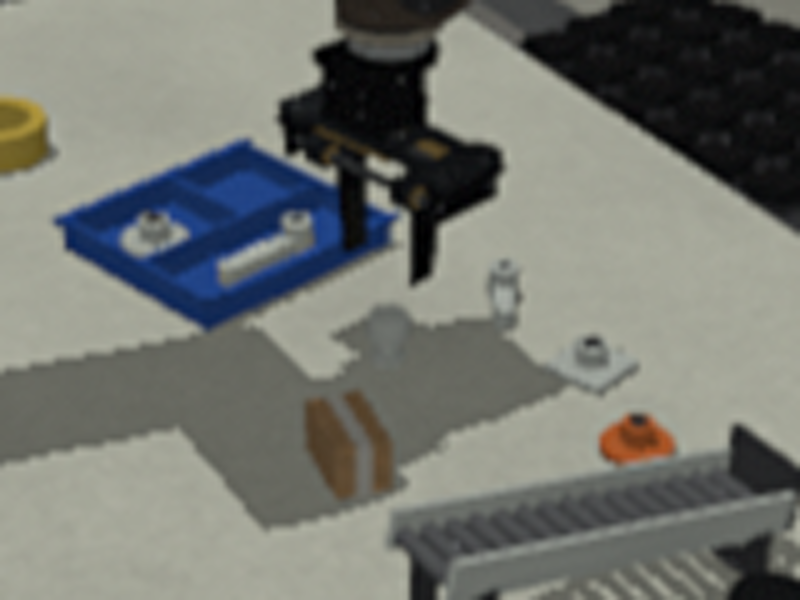

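The rose lies flat in the larger compartment (155,235) and the lever beside it. The gripper is above the knob (388,335). Grasping the knob by its head.

Emit:
{"method": "move_arm", "body": {"moves": [0.01,0,0.25,0,0,0,0.17,0,0,0,0.07,0,0,0,0,0]}}

```text
t: 14.02
eef_pos: [559.1, 50.2, 13.2]
tcp_rot: [-3.142, -0.0, 0.232]
ft_force: [0.4, -0.6, -0.0]
opening: 0.713
grip_force: 0.0
```

Emit:
{"method": "move_arm", "body": {"moves": [0,0,0,0,0,0,0,0,0,0,0,0,0,0,0,0], "claw": 0}}

```text
t: 14.52
eef_pos: [559.1, 49.8, 13.2]
tcp_rot: [3.141, -0.001, 0.231]
ft_force: [-0.7, 0.0, 3.7]
opening: 0.374
grip_force: 30.0
```

Emit:
{"method": "move_arm", "body": {"moves": [0,0,-0.15,0,0,0,-0.3,0,0,0,-0.25,0,0,0,0,0]}}

```text
t: 15.02
eef_pos: [560.0, 49.8, 120.3]
tcp_rot: [3.14, -0.005, 0.231]
ft_force: [-0.4, 0.0, -2.3]
opening: 0.374
grip_force: 30.0
```

```bash
python3 -c "
from h import *
go(577,325,100,0.225)"
```

```text
t15.0 at [560.  50. 120.] yaw 0.231 tot shift [ 0.531 -1.76   0.136] turn 0.004 rows>= 5.0 1.0 F [-0.4  0.  -2.3] open 35.6 grip 30.0
```

Emit:
{"method": "move_arm", "body": {"moves": [0.106,-0.352,0,0,0.106,-0.352,0,0,0.106,-0.352,0,0,0.106,-0.352,0,0,0.106,-0.352,0,0,0,0,0.2,0,0,0,0.2,0,0,0,0.12,0,0,0,0,0]}}

```text
t: 16.15
eef_pos: [575.2, 324.5, 38.1]
tcp_rot: [3.141, 0.003, 0.231]
ft_force: [1.3, 0.1, -0.4]
opening: 0.37
grip_force: 30.0
```

```bash
python3 -c "
from h import *
go(577,325,18,0.225)"
```

```text
t16.1 at [575. 325.  38.] yaw 0.231 tot shift [ 0.013 -0.     0.134] turn 0.004 rows>= 1.0 1.0 F [ 1.3  0.1 -0.4] open 35.2 grip 30.0
```

Emit:
{"method": "move_arm", "body": {"moves": [0.01,0,0.07,0,0,0,0.04,0,0,0,0.02,0,0,0,0,0]}}

```text
t: 16.65
eef_pos: [577.3, 325.3, 20.5]
tcp_rot: [-3.142, -0.0, 0.231]
ft_force: [0.5, -0.5, -0.8]
opening: 0.374
grip_force: 30.0
```

Emit:
{"method": "move_arm", "body": {"moves": [0,0,0,0,0,0,0,0,0,0,0,0], "claw": 56}}

```text
t: 17.02
eef_pos: [577.4, 325.4, 20.6]
tcp_rot: [-3.141, -0.0, 0.231]
ft_force: [-0.1, -1.1, 0.6]
opening: 0.58
grip_force: 0.0
```

Emit:
{"method": "move_arm", "body": {"moves": [0,0,-0.1,0,0,0,-0.3,0,0,0,-0.3,0,0,0,0,0]}}

```text
t: 17.52
eef_pos: [578.8, 326.0, 130.2]
tcp_rot: [-3.14, -0.007, 0.231]
ft_force: [-0.8, -0.1, -0.1]
opening: 0.59
grip_force: 0.0
```

```bash
python3 -c "
from h import *
go(452,-67,120,1.405)"
```

```text
t17.5 at [579. 326. 130.] yaw 0.231 tot shift [-1.423  2.357  0.068] turn -0.747 rows>= 7.0 7.0 F [-0.8 -0.1 -0.1] open 56.1 grip 0.0
```

Emit:
{"method": "move_arm", "body": {"moves": [-0.203,0.337,0,0,-0.203,0.337,0,0,-0.203,0.337,0,0,-0.203,0.337,0,0,-0.203,0.337,0,0,-0.203,0.337,0,0,-0.203,0.335,0,0,0,0,0,-0.107,0,0,0,-0.107,0,0,0,-0.107], "claw": 75}}

```text
t: 18.77
eef_pos: [450.5, -67.9, 125.3]
tcp_rot: [-3.141, 0.0, 0.74]
ft_force: [0.5, 0.4, -0.5]
opening: 0.789
grip_force: 0.0
```

Emit:
{"method": "move_arm", "body": {"moves": [0,0,0.05,-0.107,0,0,0,-0.107,0,0,0,-0.107,0,0,0,-0.105,0,0,0,0,0,0,0,0]}}

```text
t: 19.52
eef_pos: [450.7, -67.6, 117.8]
tcp_rot: [-3.141, -0.0, 1.401]
ft_force: [-0.0, -0.4, -0.3]
opening: 0.792
grip_force: 0.0
```

```bash
python3 -c "
from h import *
go(452,-67,20,1.405)
a=snap('top','t5.png');b=snap('side','s5.png')
B=cv2.resize(b[140:265,240:400,::-1],None,fx=5,fy=4.8,interpolation=cv2.INTER_CUBIC)
cv2.imwrite('pics/c5.png',B)"
```

```text
t19.5 at [451. -68. 118.] yaw 1.401 tot shift [0.005 0.008 0.652] turn -0.003 rows>= 2.0 1.0 F [-0.  -0.4 -0.3] open 75.3 grip 0.0
```

View pics/c5.png

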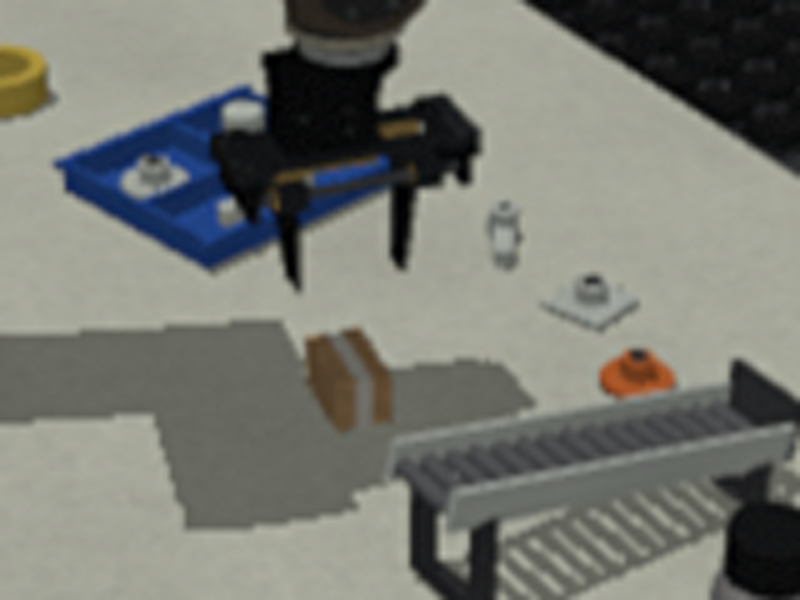

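The knob stands in the smallest compartment (243,115), partly behind the wrist. The carton (350,380) lies under the open fingers. I'll grip it high, then measure the lane.

Emit:
{"method": "move_arm", "body": {"moves": [0.005,0.01,0.25,0,0,0,0.25,0,0,0,0.15,0,0,0,0,0]}}

```text
t: 20.12
eef_pos: [451.7, -67.0, 19.3]
tcp_rot: [-3.139, -0.0, 1.403]
ft_force: [-0.5, 0.7, -0.2]
opening: 0.791
grip_force: 0.0
```

Emit:
{"method": "move_arm", "body": {"moves": [0,0,0,0,0,0,0,0,0,0,0,0,0,0,0,0], "claw": 0}}

```text
t: 20.62
eef_pos: [452.6, -67.2, 20.9]
tcp_rot: [3.141, 0.0, 1.404]
ft_force: [-1.1, 0.4, 5.9]
opening: 0.464
grip_force: 29.7
```

```bash
python3 -c "
from h import *
go(452,-67,20,1.405)
for n,u,v,z in(('near up',452,494,116),('far up',394,437,116),('near low',793,428,58),('far low',733,386,58)):
    print(n,onz('side',240+u/5-.4,140+v/4.8-.4,z)[:2].round(0))
im=cv2.imread('pics/t5.png')
cv2.imwrite('pics/lane.png',cv2.resize(im[150:265,370:430],None,fx=5,fy=5,interpolation=cv2.INTER_CUBIC))"
```

```text
t20.6 at [453. -67.  21.] yaw 1.404 tot shift [ 0.001 -0.004  0.006] turn -0.000 rows>= 1.0 1.0 F [-1.1  0.4  5.9] open 44.2 grip 29.7
near up [ 374. -332.]
far up [ 376. -260.]
near low [ 663. -324.]
far low [ 660. -260.]
```

View pics/lane.png

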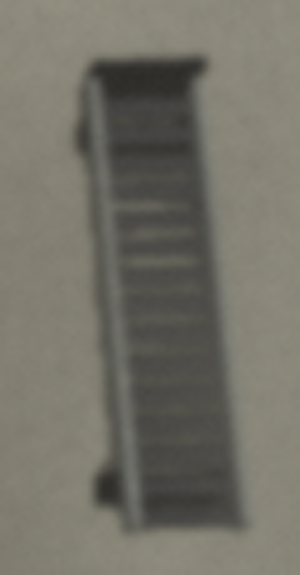

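```bash
python3 -c "
from h import *
for n,u,v,z in(('R up',243,524,116),('R low',203,100,61),('strip L-left up',122,524,116),('strip right up',140,524,116),('strip L low',89,100,61),('strip right low',104,100,61)):
    print(n,onz('top',370+u/5-.4,150+v/5-.4,z)[:2].round(0))"
```

```text
R up [ 372. -329.]
R low [ 646. -324.]
strip L-left up [ 372. -256.]
strip right up [ 372. -267.]
strip L low [ 645. -250.]
strip right low [ 645. -260.]
```

Emit:
{"method": "move_arm", "body": {"moves": [0,0,-0.15,0,0,0,-0.35,0,0,0,-0.4,0,0,0,-0.4,0,0,0,0,0]}}

```text
t: 21.25
eef_pos: [453.7, -67.4, 219.1]
tcp_rot: [3.134, 0.001, 1.405]
ft_force: [-0.4, -0.2, -2.7]
opening: 0.462
grip_force: 29.7
```

Emit:
{"method": "move_arm", "body": {"moves": [0,0,0,0.098,0,0,0,0.098,0,0,0,0.098,0,0,0,0.098,0,0,0,0.098,0,0,0,0.098,0,0,0,0.098,0,0,0,0.098,0,0,0,0.099,0,0,0,0]}}

```text
t: 22.5
eef_pos: [451.9, -67.0, 214.2]
tcp_rot: [-3.141, 0.002, 0.019]
ft_force: [0.3, -0.6, -1.4]
opening: 0.464
grip_force: 29.7
```

```bash
python3 -c "
from h import *
go(434,-293,180,0.018)"
```

```text
t22.5 at [452. -67. 214.] yaw 0.019 tot shift [-0.147  1.504  0.228] turn 0.000 rows>= 4.0 1.0 F [ 0.3 -0.6 -1.4] open 44.2 grip 29.7
```

Emit:
{"method": "move_arm", "body": {"moves": [-0.03,0.3,0,0,-0.03,0.3,0,0,-0.03,0.3,0,0,-0.03,0.3,0.1,0,-0.027,0.304,0.13,0,0,0,0,0,0,0,0,0]}}

```text
t: 23.38
eef_pos: [434.0, -292.6, 180.3]
tcp_rot: [-3.14, 0.001, 0.019]
ft_force: [0.1, -0.7, -1.7]
opening: 0.467
grip_force: 29.7
```

```bash
python3 -c "
from h import *
go(434,-293,122,0.018)
a=snap('top','t6.png');b=snap('side','s6.png')
A=cv2.resize(a[150:250,180:310,::-1],(400,308),interpolation=cv2.INTER_CUBIC)
B=cv2.resize(b[170:290,280:420,::-1],(400,343),interpolation=cv2.INTER_CUBIC)
cv2.imwrite('pics/c6.png',np.hstack([A,B[:308]]))"
```

```text
t23.4 at [ 434. -293.  180.] yaw 0.019 tot shift [0.    0.003 0.389] turn 0.001 rows>= 1.0 1.0 F [ 0.1 -0.7 -1.7] open 44.4 grip 29.7
```

View pics/c6.png

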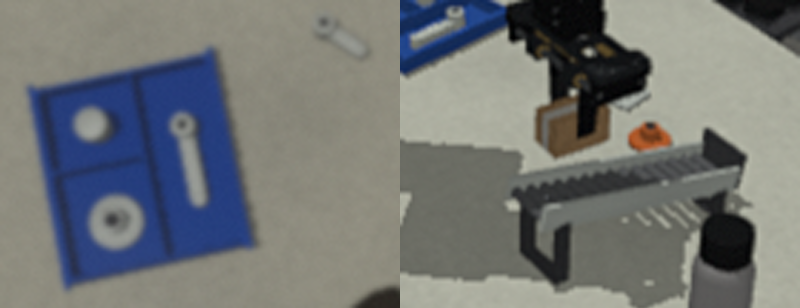

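The tray is complete: knob upright at (93,123), rose flat at (117,222), lever at (188,160). The carton hangs lengthwise over the upper lane (575,125). Lowering it.

Emit:
{"method": "move_arm", "body": {"moves": [0,0,0.2,0,0,0,0.1,0,0,0,0.06,0,0,0,0.02,0,0,0,0,0,0,0,0,0]}}

```text
t: 24.22
eef_pos: [434.5, -293.2, 124.3]
tcp_rot: [3.141, -0.001, 0.018]
ft_force: [-0.7, 0.0, -1.3]
opening: 0.461
grip_force: 29.7
```

```bash
python3 -c "
from h import *
go(434,-293,120,0.018)"
```

```text
t24.2 at [ 435. -293.  124.] yaw 0.018 tot shift [-0.003 -0.002  0.029] turn -0.000 rows>= 1.0 1.0 F [-0.7  0.  -1.3] open 43.9 grip 29.7
```

Emit:
{"method": "move_arm", "body": {"moves": [0,0,0.015,0,0,0,0.012,0,0,0,0,0]}}

```text
t: 24.6
eef_pos: [434.4, -293.2, 119.8]
tcp_rot: [-3.142, -0.0, 0.018]
ft_force: [0.3, 0.1, -0.9]
opening: 0.462
grip_force: 29.7
```

Emit:
{"method": "move_arm", "body": {"moves": [0,0,0.012,0,0,0,0.012,0,0,0,0,0]}}

```text
t: 24.98
eef_pos: [436.3, -293.3, 117.3]
tcp_rot: [3.14, -0.004, 0.017]
ft_force: [9.8, 5.3, 7.8]
opening: 0.462
grip_force: 29.8
```

Emit:
{"method": "move_arm", "body": {"moves": [0,0,0,0,0,0,0,0,0,0,0,0,0,0,-0.1,0,0,0,-0.3,0,0,0,-0.3,0,0,0,0,0], "claw": 85}}

```text
t: 25.85
eef_pos: [435.2, -293.9, 225.1]
tcp_rot: [3.137, -0.005, 0.018]
ft_force: [0.4, 0.0, -0.9]
opening: 0.894
grip_force: 0.0
```

Emit:
{"method": "move_arm", "body": {"moves": [0,0,-0.1,0,0,0,0,0,0,0,0,0,0,0,0,0,0,0,0,0,0,0,0,0,0,0,0,0,0,0,0,0,0,0,0,0,0,0,0,0]}}

```text
t: 27.1
eef_pos: [434.3, -293.1, 236.2]
tcp_rot: [-3.142, -0.0, 0.018]
ft_force: [0.1, -0.3, 0.5]
opening: 0.896
grip_force: 0.0
```

Emit:
{"method": "move_arm", "body": {"moves": [0,0,0,0,0,0,0,0,0,0,0,0,0,0,0,0,0,0,0,0,0,0,0,0,0,0,0,0,0,0,0,0,0,0,0,0,0,0,0,0]}}

```text
t: 28.35
eef_pos: [434.3, -293.1, 236.2]
tcp_rot: [-3.141, 0.0, 0.018]
ft_force: [0.1, -0.3, 0.0]
opening: 0.896
grip_force: 0.0
```

Emit:
{"method": "move_arm", "body": {"moves": [0,0,0,0,0,0,0,0,0,0,0,0,0,0,0,0,0,0,0,0,0,0,0,0,0,0,0,0,0,0,0,0,0,0,0,0,0,0,0,0]}}

```text
t: 29.6
eef_pos: [434.3, -293.1, 236.2]
tcp_rot: [-3.141, -0.0, 0.018]
ft_force: [-0.6, -0.1, 0.6]
opening: 0.891
grip_force: 0.0
```

```bash
python3 -c "
from h import *
a=snap('top','t7.png');b=snap('side','s7.png')
A=cv2.resize(a[150:265,180:310,::-1],(400,354),interpolation=cv2.INTER_CUBIC)
B=cv2.resize(b[170:290,280:420,::-1],(400,354),interpolation=cv2.INTER_CUBIC)
cv2.imwrite('pics/c7.png',np.hstack([A,B]))"
```

```text
(no output)
```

View pics/c7.png

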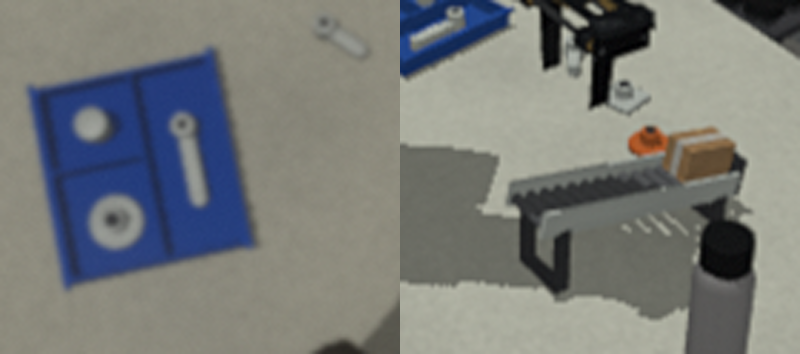

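The carton rests against the stop (700,155), lengthwise between the rails. The tray is complete and the arm is clear of everything. Handing in.

```bash
python3 -c "
from h import *
print(order.job_done())"
```

```text
the job is handed in; nothing more can be done
None
```

The job is handed in: the last pictures show the long lever, round rose and knob in their own compartments and the carton at rest against the lane stop; the hand-in call returned no verdict.

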